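# Put the mixed-up pantry crates right

### The job

The large jar, the large red-capped canister and the large mug have got into one another's crates: put each back in the front compartment of the crate where the small one of its kind stands, standing upright on the compartment's floor and let go. Each front compartment holds only one, and the cork trivet is free for setting one down meanwhile. Set the things down gently, never dropping or tipping any, and leave the three small ones as they stand.

Things in the scene. Friction and masses are not known exactly. Their poses are not given: they have to be found in the camera images.
- jar: Misplaced large square glass jar, tan pasta inside, round bare-steel lid 57 across: body 62 x 62 with rounded edges up to height 80, lid on top to height 100; about 0.3 kg. Origin: centre of its underside, z up, x and y square to its flat faces. Starts upright in the front compartment of a wrong crate. Sizes in mm.
- canister: Misplaced large round canister, cream body with plain red twist cap, 62 diameter, 100 high (cap is the top 20); about 0.22 kg. Origin: centre of its underside, z up; round, so its yaw means nothing. Starts upright in the front compartment of a wrong crate. Sizes in mm.
- mug: Misplaced large beige ceramic mug, open top, 66 outer diameter, 95 high, wall 4, about 0.26 kg. Origin: centre of its underside, z up. Its handle points along its own -x, ends 62 from the mug's axis and spans heights 47 to 88, so it passes over crate walls. Starts upright in the front compartment of a wrong crate, handle towards the robot. Sizes in mm.
- small_jar: Small square glass jar with brown lentils and a green lid, 52 x 52, 78 high; already at home in the back compartment of the jar crate and marks it. Origin: centre of its underside. Leave it alone. Sizes in mm.
- small_canister: Small steel canister with red twist cap that has a white disc on top, 52 diameter, 80 high; already at home in the back compartment of the canister crate and marks it. Origin: centre of its underside. Leave it alone. Sizes in mm.
- small_mug: Small slate-blue mug, 58 diameter, 76 high, handle pointing away from the robot; already at home in the back compartment of the mug crate and marks it. Origin: centre of its underside. Leave it alone. Sizes in mm.
- crate_jars: The jar crate: the one whose back compartment holds the small green-lidded jar. Fixed, 192 (x) x 98 (y) x 36 high; walls, floor, divider 4 thick; two 90 x 90 compartments along x. Origin: on the shelf (4 below the inner floor) under the middle of the FRONT compartment, the one nearer the robot; the BACK one's middle is 94 further along +x. The large jar belongs in front. Sizes in mm.
- crate_canisters: The canister crate: the one whose back compartment holds the small red-capped canister. Built and measured just like the jar crate, with the same origin and axes. The large canister belongs in its front compartment. Sizes in mm.
- crate_mugs: The mug crate: the one whose back compartment holds the small blue mug. Built and measured just like the jar crate, with the same origin and axes. The large mug belongs in its front compartment. Sizes in mm.
- trivet: Round cork trivet lying on the shelf, fixed, 140 diameter, 8 thick, with nothing on it: a free spot for setting a thing down meanwhile. Origin: centre of its underside (on the shelf surface). Sizes in mm.

How it is judged:
By the outcome, as a careful person would: the job done as asked, in the order asked, and still so for the second after the job is handed in, with the robot touching nothing.
It also fails if it takes over 109 s, if anything falls off the work surface, if the arm or the gripper's body presses on something with over 40 N, if the wrist force passes 120 N, or if a joint passes its speed limit or range.

### The arm

A 6-joint arm with a two-finger parallel gripper is mounted at the origin on the work surface. World frame = base frame: x ahead of the robot, y to its left, z up, the work surface at z = 0. Lengths are in m, angles in rad, forces in N, time in s.
With the tool pointing down it reaches from about 0.35 to 0.85 m from the base axis. Payload 8.1 kg.
Tool frame: the origin (TCP) lies midway between the tips of the shut fingers; the grasp point (between the pads) lies 19 mm behind it (robot.tcp_to_grasp is the distance from the TCP to the grasp point, in m); x points along the fingers, y is the direction in which the jaws open and shut, and the axes are right-handed (so a half turn about x gives the same grasp; the last joint's range is limited). The gripper opens to 93 mm and grips with 3 to 60 N. Pads are 15 mm wide; open, the fingers measure 128 mm over their backs; the gripper's body (75 mm by 188 mm) begins 65 mm behind the grasp point.
Start: joints at [1.092, 0.13, 1.488, -0, 1.523, -0.085], TCP at [0.23, 0.554, 0.186] pointing down, gripper open.
Joint ranges: [-2.96, 2.96], [-0.89, 2.26], [0.02, 2.5], [-1.34, 4.48], [0, 2.73], [-2.66, 2.66]. Speed limits (rad/s): [2.39, 2.39, 2.79, 3.14, 3.14, 3.14].

### API

Orientations are given as a rotation vector (axis times angle).
In Python, from plant import robot gives the robot as it stands.
- The arm moves only by the tool play_rows, never from a script. Its argument "plan" is a list of rows, each an object with "slide": the shift along the world's x, y, z as a fraction of full scale, a list of three; "roll": the turn about the world's z as a fraction of full scale; "fingers": the gripper command: -1 is shut, 1 is fully open, values between are in proportion. A call has 1 to 20 rows; each row shifts and turns the commanded pose from where the row before left it; what a row does not reach is not made up. Full scale, the value 1, is 30 mm for a shift and 8 degrees for a turn. A row lasts 1/8 s, in which the tool goes at most 62.5 mm and 10.7 degrees, less where a joint would pass 70% of its speed; a pose out of reach is approached as far as the arm can. A call with a number of a shift or a turn outside -1 to 1 is refused whole. A call with a gripper value outside its range is refused whole. The fingers move at their own pace and stop on an object; "squeeze" is the grip in N (left out, the last holds). Time passes only in rows, so rows that do not move let the fingers close. It gives the time, the measured TCP pose, the force and the opening at its end, in the units of the state.
- robot.read_state(): the state, without advancing time (a new reading comes with each control period).
- robot.read_camera(name): name is "scene" or "top" or "wrist"; returns the picture (400x640x3 uint8, red, green, blue); there is no depth.
- robot.get_calibration(name): a dict with "fx", "fy", "cx", "cy" (pixels), "R" (3x3) and "t" (3): a world point X has camera coordinates R X + t; the wrist camera has in their place "T_tool_cam" (4x4, takes a point from camera to tool coordinates, whose origin is the TCP and whose axes are the tool frame's). Camera axes: x right, y down, z forward; pixel columns grow to the right and rows downward; lengths in m; the calibration is good to about 2 mm. The wrist camera is an equidistant fisheye: a pixel r from the principal point sees the ray r / f radians off the axis. A picture is of the moment at which its call begins: read the wrist's pose just before it. get_calibration takes no time and is no camera call.
- robot.close_job(): hands the job in, once; it reports no verdict.
Trained networks look in the newest picture that a camera, given by its name, has taken for a name from the list of things; names that differ only in an ending like _2 or _b are one class to them, and where a whole thing is asked for, a point or a joint stands for the part that bears it (a point fixed in the world has none). Each returns a list of dicts, best first, with "p" (0 to 1); they miss things now and then, are a little off and sometimes report something else, mostly with a low value. They report only what shows in the picture. A call takes as long as a camera call.
- robot.boxes_of(camera, target): "extent" ([centre column, centre row, width, height] in pixels, round what is visible of it).
- robot.regions_of(camera, target): "region" (400x640 bool, what is visible of it) and "extent" ([centre column, centre row, width, height] in pixels, round what is visible of it).
- robot.mark_of(camera, target): "point" ([column, row] in pixels: a listed point, or the origin of a listed thing).
The state is a dict: "t": time; "q": joint angles; "dq": joint speeds; "joint_torque": joint torques, N m; "tool_pos": TCP position; "orientation": TCP orientation; "force": force on the tool from outside, world axes, zero at the start; "wrist_torque": the same for the moment, N m; "opening": finger opening in m.
Only numpy, scipy, OpenCV 4.12 (cv2) and the standard library are available. Lean on these libraries where they do the work, as an engineer would, in place of code of your own. Each camera call takes 0.05 s, during which the arm holds its last target.

## Working session

There is one attempt and no reset: what is moved stays moved. The work goes in short steps, Python scripts to look and compute and a tool call to move; the robot and the scene stay as the last step left them, time stands still between calls to the robot, and variables do not carry over. Pictures are saved under pics/ and viewed, and the job is handed in when it is done.

Besides the shell and the picture viewer there is one more tool, called after ">>>" as name([rows], argument=value, ...), one row to a line, values as JSON. play_rows: Moves the arm, as the interface text tells. Its arguments: {"type":"object","properties":{"plan":{"type":"array","items":{"type":"object","properties":{"slide":{"type":"array","items":{"type":"number","minimum":-1,"maximum":1}},"roll":{"type":"number","minimum":-1,"maximum":1},"fingers":{"type":"number"}}}},"squeeze":{"type":"number"}},"required":["plan"]}

```bash
mkdir -p pics; ls; python3 - <<'E'
from plant import robot
import cv2, numpy as np
s=robot.read_state(); print(s['t'],s['tool_pos'],s['orientation'],s['opening'])
for n in ['scene','top','wrist']:
    im=robot.read_camera(n); cv2.imwrite(f'pics/{n}0.png',im[:,:,::-1])
    c=robot.get_calibration(n); print(n,c)
    if n!='wrist':
        for t in ['jar','canister','mug','small_jar','small_canister','small_mug','crate_jars','crate_canisters','crate_mugs','trivet']:
            print(t,[(np.round(d['point']).tolist(),round(d['p'],2)) for d in robot.mark_of(n,t)][:3],[(np.round(d['extent']).tolist(),round(d['p'],2)) for d in robot.boxes_of(n,t)][:3])
print(robot.read_state()['t'])
E
```

```text
pics
0.0 [0.22991333 0.55351357 0.18468338] [ 0.30752827  1.54911237 -0.31036724] 0.09312978603404912
scene {'fx': 493.57921176633215, 'fy': 493.57921176633215, 'cx': 315.918286832976, 'cy': 195.52451636647496, 'R': array([[ 0.60414536,  0.79677461, -0.01259374],
       [ 0.49405068, -0.38691476, -0.77859546],
       [-0.6252378 ,  0.46416289, -0.62739979]]), 't': array([-0.34900386, -0.27676568,  1.60366735])}
jar [([387.0, 138.0], 0.68), ([353.0, 176.0], 0.67)] [([391.0, 120.0, 28.0, 33.0], 0.75), ([265.0, 216.0, 56.0, 38.0], 0.24)]
canister [([178.0, 251.0], 0.68)] [([172.0, 234.0, 35.0, 50.0], 0.87)]
mug [([354.0, 178.0], 0.89)] [([352.0, 162.0, 27.0, 37.0], 0.67), ([418.0, 137.0, 21.0, 31.0], 0.23)]
small_jar [([377.0, 194.0], 0.89), ([267.0, 216.0], 0.27)] []
small_canister [([416.0, 149.0], 0.63)] [([418.0, 134.0, 21.0, 31.0], 0.65)]
small_mug [([204.0, 267.0], 0.93)] [([197.0, 257.0, 29.0, 44.0], 0.88)]
crate_jars [([356.0, 178.0], 0.57)] [([366.0, 186.0, 74.0, 55.0], 0.89)]
crate_canisters [([389.0, 137.0], 0.88)] [([403.0, 140.0, 75.0, 42.0], 0.93)]
crate_mugs [([178.0, 247
[... 957 characters left out ...]
ers [([205.0, 243.0], 0.62)] [([200.0, 222.0, 56.0, 78.0], 0.88)]
crate_mugs [([461.0, 218.0], 0.92)] [([460.0, 202.0, 54.0, 77.0], 0.8)]
trivet [([379.0, 210.0], 0.65), ([204.0, 241.0], 0.6)] [([382.0, 211.0, 50.0, 49.0], 0.75)]
wrist {'fx': 309.70691628693146, 'fy': 309.70691628693146, 'cx': 315.5966477475023, 'cy': 202.68413662811224, 'T_tool_cam': array([[-1.47523464e-03, -2.90771177e-01,  9.56791485e-01,
        -1.99249185e-01],
       [ 9.99997626e-01, -1.96318343e-03,  9.45236240e-04,
        -2.04988912e-04],
       [ 1.60350974e-03,  9.56790609e-01,  2.90773383e-01,
        -8.10867517e-02],
       [ 0.00000000e+00,  0.00000000e+00,  0.00000000e+00,
         1.00000000e+00]])}
2.15
```

```bash
python3 - <<'E'
import cv2
a=cv2.imread('pics/top0.png')[130:290,150:520]; cv2.imwrite('pics/topz.png',cv2.resize(a,None,fx=2.1,fy=2.1,interpolation=3))
a=cv2.imread('pics/scene0.png')[90:310,130:460]; cv2.imwrite('pics/scenez.png',cv2.resize(a,None,fx=2.4,fy=2.4,interpolation=3))
E
```

```text
(no output)
```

View pics/topz.png

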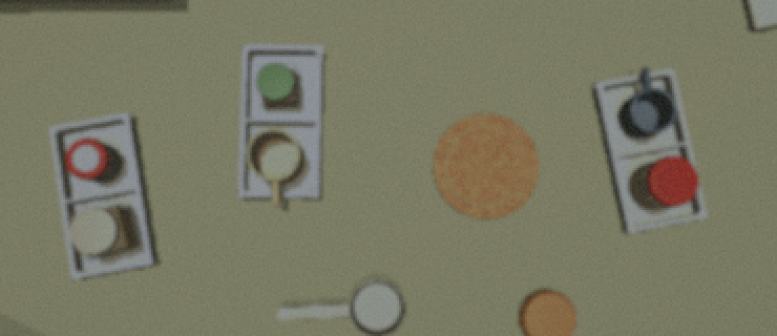

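View pics/scenez.png

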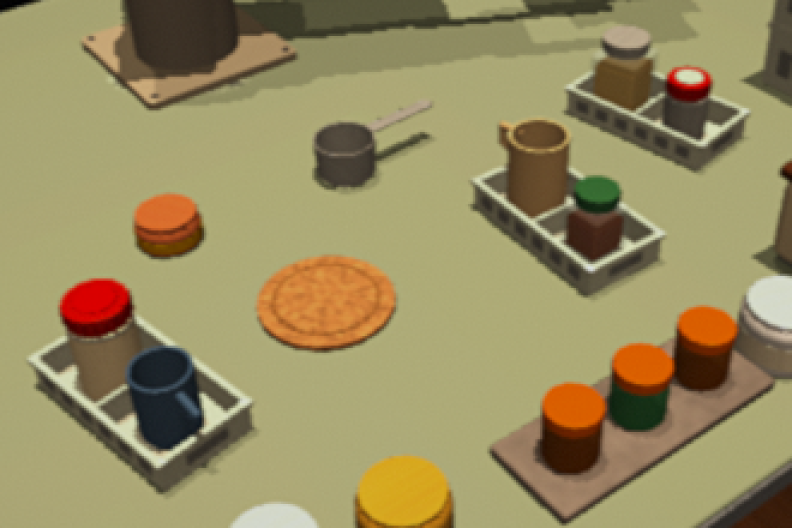

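View pics/wrist0.png

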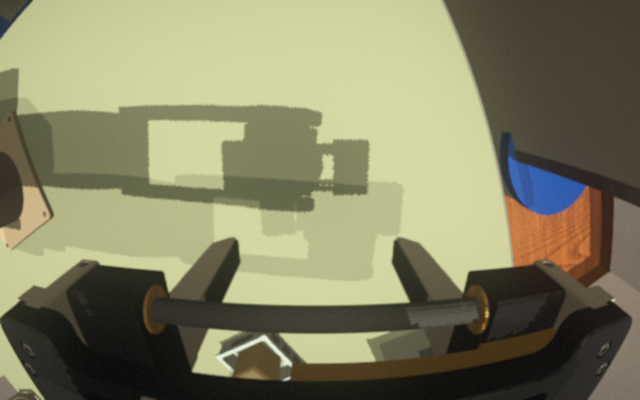

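```bash
cat > h.py <<'E'
import numpy as np, cv2
from scipy.optimize import least_squares
from scipy.spatial.transform import Rotation as Rn
from plant import robot
C={n:robot.get_calibration(n) for n in ['scene','top','wrist']}
def proj(n,X):
    c=C[n]; p=np.atleast_2d(X)@c['R'].T+c['t']; return np.c_[c['fx']*p[:,0]/p[:,2]+c['cx'],c['fy']*p[:,1]/p[:,2]+c['cy']]
def ray(n,uv):
    c=C[n]; d=c['R'].T@np.array([(uv[0]-c['cx'])/c['fx'],(uv[1]-c['cy'])/c['fy'],1]); o=-c['R'].T@c['t']; return o,d
def atz(n,uv,z):
    o,d=ray(n,uv); return o+d*(z-o[2])/d[2]
def wproj(X,pos,rv):
    T=C['wrist']['T_tool_cam']; R=Rn.from_rotvec(rv).as_matrix()
    p=(np.atleast_2d(X)-pos)@R; p=(p-T[:3,3])@T[:3,:3]
    th=np.arctan2(np.hypot(p[:,0],p[:,1]),p[:,2]); ph=np.arctan2(p[:,1],p[:,0]); f=C['wrist']['fx']
    return np.c_[C['wrist']['cx']+f*th*np.cos(ph),C['wrist']['cy']+f*th*np.sin(ph)]
def watz(uv,z,pos,rv):
    T=C['wrist']['T_tool_cam']; R=Rn.from_rotvec(rv).as_matrix(); c=C['wrist']
    u=np.array([uv[0]-c['cx'],uv[1]-c['cy']]); r=np.hypot(*u); th=r/c['fx']
    d=np.array([u[0]/r*np.sin(th),u[1]/r*np.sin(th),np.cos(th)])
    d=R@T[:3,:3]@d; o=R@T[:3,3]+pos; return o+d*(z-o[2])/d[2]
def crate(x,y,a,z=.036):
    L=np.array([[143-.0,49],[143,-49],[-49,-49],[-49,49]])/1000.
    c,s=np.cos(a),np.sin(a); return np.c_[L@np.array([[c,s],[-s,c]])+[x,y],np.full(4,z)]
E
python3 - <<'E'
from h import *
Z={'can':[(50,127),(130,115),(156,265),(76,277)],'jar':[(245,46),(323,45),(321,199),(240,197)],'mug':[(596,82),(672,70),(705,216),(628,232)]}
im=cv2.imread('pics/top0.png');sc=cv2.imread('pics/scene0.png')
big=cv2.resize(im[130:290,150:520],None,fx=2.1,fy=2.1,interpolation=3)
bs=cv2.resize(sc[90:310,130:460],None,fx=2.4,fy=2.4,interpolation=3)
for k,v in Z.items():
    P=np.array([atz('top',((u+.5)/2.1-.5+150,(w+.5)/2.1-.5+130),.036) for u,w in v])
    # order: +x+y , +x-y, -x-y, -x+y
    f=least_squares(lambda q:(crate(*q)-P)[:,:2].ravel(),[*P[2:,:2].mean(0),0])
    print(k,f.x.round(4),np.degrees(f.x[2]),(f.fun*1000).round(1))
    for z,col in((.036,(0,0,255)),(0,(255,0,0))):
        Q=crate(*f.x,z)
        cv2.polylines(big,[np.int32(((proj('top',Q)-[150,130]+.5)*2.1-.5).round())],True,col,1)
        cv2.polylines(bs,[np.int32(((proj('scene',Q)-[130,90]+.5)*2.4-.5).round())],True,col,1)
for n,(t,z) in {'jar':((94,230),.104),'mug':((276,156),.099),'can':((674,181),.104)}.items():
    print(n,atz('top',((t[0]+.5)/2.1-.5+150,(t[1]+.5)/2.1-.5+130),z).round(4))
print('triv',atz('top',((486+.5)/2.1-.5+150,(166+.5)/2.1-.5+130),.008).round(4))
s=robot.read_state();print(Rn.from_rotvec(s['orientation']).as_matrix().round(3))
cv2.imwrite('pics/ov_t.png',big);cv2.imwrite('pics/ov_s.png',bs)
E
```

```text
can [0.4698 0.3518 0.1823] 10.446046992555875 [-3.  -4.4 -0.1  1.7  3.2  3.6 -0.2 -0.9]
jar [ 0.5632  0.1325 -0.0182] -1.0447863624762834 [-1.8 -1.4 -4.3  1.8  3.8  2.5  2.3 -2.9]
mug [ 0.524  -0.3495  0.1785] 10.227787503965544 [-2.4 -1.7 -0.1  1.   0.1  1.6  2.4 -0.9]
jar [0.4706 0.3509 0.104 ]
mug [0.559  0.1331 0.099 ]
can [ 0.5248 -0.349   0.104 ]
triv [ 0.5527 -0.133   0.008 ]
[[ 0.     0.384  0.923]
 [-0.     0.923 -0.384]
 [-1.    -0.     0.   ]]
```

View pics/ov_t.png

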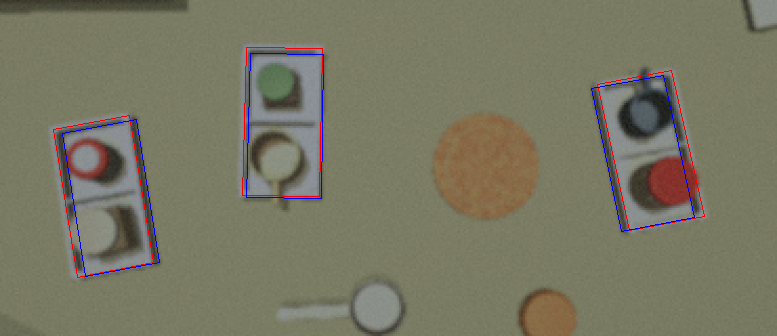

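View pics/ov_s.png

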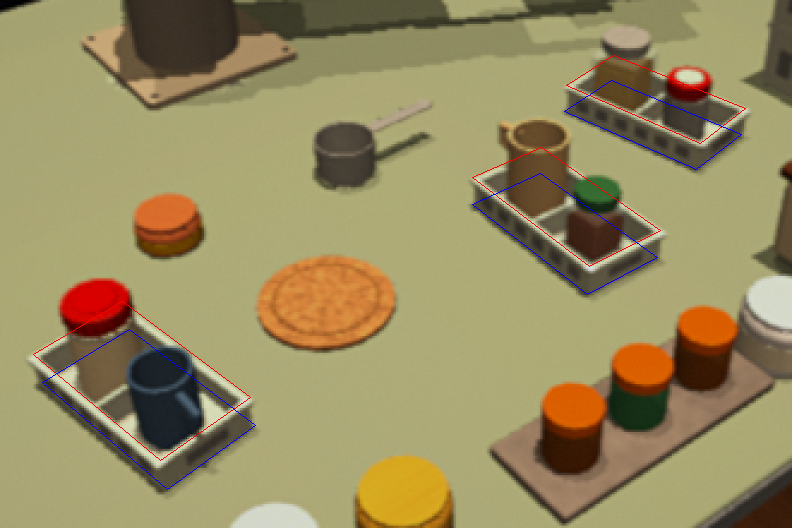

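>>> play_rows([
  {"slide": [0.78,-1,0],"roll": 0.193,"fingers": 1},
  {"slide": [0.78,-1,0],"roll": 0.193,"fingers": 1},
  {"slide": [0.78,-1,0],"roll": 0.193,"fingers": 1},
  {"slide": [0.78,-1,0],"roll": 0.193,"fingers": 1},
  {"slide": [0.78,-1,0],"roll": 0.193,"fingers": 1},
  {"slide": [0.78,-1,0],"roll": 0.193,"fingers": 1},
  {"slide": [0.78,-1,0],"roll": 0.193,"fingers": 1},
  {"slide": [0.78,-1,0],"roll": 0.193,"fingers": 1},
  {"slide": [0.78,-1,0],"roll": 0.193,"fingers": 1},
  {"slide": [0.78,-1,0],"roll": 0.193,"fingers": 1},
  {"slide": [0.78,-1,0],"roll": 0.193,"fingers": 1},
  {"slide": [0.78,-1,0],"roll": 0.193,"fingers": 1},
  {"slide": [0.78,-1,0],"roll": 0.193,"fingers": 1},
  {"slide": [0.78,-1,0],"roll": 0.193,"fingers": 1},
  {"slide": [0,0,0],"roll": 0,"fingers": 1},
  {"slide": [0,0,0],"roll": 0,"fingers": 1},
])

```text
t: 4.15
tool_pos: [0.5575, 0.1344, 0.1856]
orientation: [0.014, 1.571, -0.013]
force: [0.5, -0.5, 0.7]
opening: 0.0931
```

```bash
cat >> h.py <<'E'
def look(name):
    s=robot.read_state(); im=robot.read_camera('wrist')[:,:,::-1].copy()
    R=Rn.from_rotvec(s['orientation']).as_matrix()
    print('t',round(s['t'],2),'pos',s['tool_pos'].round(4),'yaw',np.degrees(np.arctan2(-R[0,1],R[1,1])).round(2),'x',R[:,0].round(3),'F',s['force'].round(1),'open',round(s['opening'],4))
    cv2.imwrite(f'pics/{name}.png',im); return s,im
CR={'can':(.4698,.3518,.1823),'jar':(.5632,.1325,-.0182),'mug':(.524,-.3495,.1785)}
def dline(im,X,s,col):
    P=[]
    for a,b in zip(X,np.roll(X,-1,0)): P+= [a+(b-a)*t for t in np.linspace(0,1,20)]
    cv2.polylines(im,[np.int32(wproj(np.array(P),s['tool_pos'],s['orientation']).round())],True,col,1)
def circ(x,y,r,z):
    t=np.linspace(0,2*np.pi,60); return np.c_[x+r*np.cos(t),y+r*np.sin(t),0*t+z]
E
python3 - <<'E'
from h import *
s,im=look('w1')
dline(im,crate(*CR['jar']),s,(0,0,255)); dline(im,circ(.559,.133,.033,.099),s,(255,0,0))
cv2.imwrite('pics/w1o.png',im)
E
```

```text
t 4.15 pos [0.5575 0.1344 0.1856] yaw -0.99 x [-0.001  0.    -1.   ] F [ 0.5 -0.5  0.7] open 0.0931
```

View pics/w1o.png

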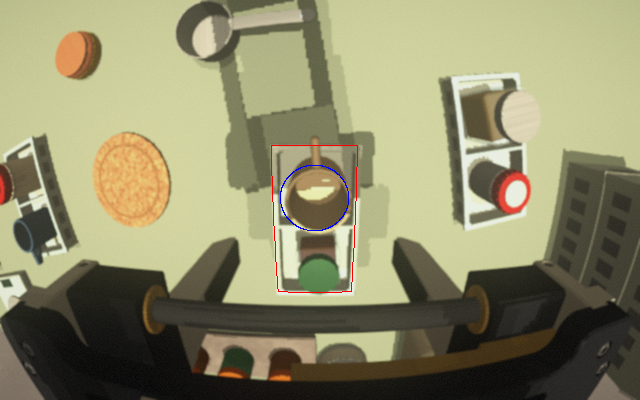

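```bash
python3 - <<'E'
from h import *
im=cv2.imread('pics/w1.png')
cv2.imwrite('pics/w1z.png',cv2.resize(im[125:305,250:390],None,fx=3.3,fy=3.3,interpolation=3))
print([C['wrist']['T_tool_cam'][:3,3]])
E
```

```text
[array([-1.99249136e-01, -1.21464986e-04, -8.11492269e-02])]
```

View pics/w1z.png

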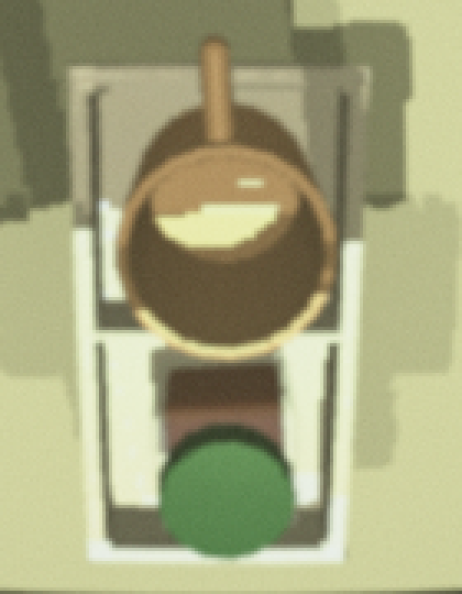

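```bash
cat >> h.py <<'E'
def fitw(s,name,zoom,x0,y0,pts,objc,zo):
    f=lambda p:((p[0]+.5)/zoom-.5+x0,(p[1]+.5)/zoom-.5+y0)
    # pts order +x+y,+x-y,-x-y,-x+y
    pos,rv=s['tool_pos'],s['orientation']
    if pts:
        m=[i for i in range(4) if pts[i] is not None]
        P=np.array([watz(f(pts[i]),.036,pos,rv) for i in m])
        r=least_squares(lambda q:(crate(*q)[m]-P)[:,:2].ravel(),CR[name])
        print(name,'crate',r.x.round(4),np.degrees(r.x[2]).round(2),(r.fun*1000).round(1))
    if objc: print('obj',watz(f(objc),zo,pos,rv).round(4))
E
python3 - <<'E'
from h import *
s=robot.read_state()
fitw(s,'jar',3.3,250,125,[(345,560),(88,560),(70,67),(368,67)],(227,252),.099)
E
```

```text
jar crate [ 0.5655  0.135  -0.0218] -1.25 [-2.6 -3.2 -2.8  3.5  2.5  2.1  2.8 -2.4]
obj [0.5615 0.1375 0.099 ]
```

>>> play_rows([
  {"slide": [0.13,0.1,-0.95],"roll": 0,"fingers": 1},
  {"slide": [0,0,-0.95],"roll": 0,"fingers": 1},
  {"slide": [0,0,-0.95],"roll": 0,"fingers": 1},
  {"slide": [0,0,-0.95],"roll": 0,"fingers": 1},
  {"slide": [0,0,-0.65],"roll": 0,"fingers": 1},
  {"slide": [0,0,0],"roll": 0,"fingers": 1},
  {"slide": [0,0,0],"roll": 0,"fingers": -1},
  {"slide": [0,0,0],"roll": 0,"fingers": -1},
  {"slide": [0,0,0],"roll": 0,"fingers": -1},
  {"slide": [0,0,0],"roll": 0,"fingers": -1},
], squeeze=25)

```text
t: 5.45
tool_pos: [0.5625, 0.1371, 0.0533]
orientation: [0.013, 1.569, -0.013]
force: [-0.7, -0.2, 3.8]
opening: 0.0665
```

```bash
python3 - <<'E'
from h import *
s,im=look('w2')
E
```

```text
t 5.45 pos [0.5625 0.1371 0.0533] yaw -0.95 x [ 0.002  0.    -1.   ] F [-0.7 -0.2  3.8] open 0.0665
```

View pics/w2.png

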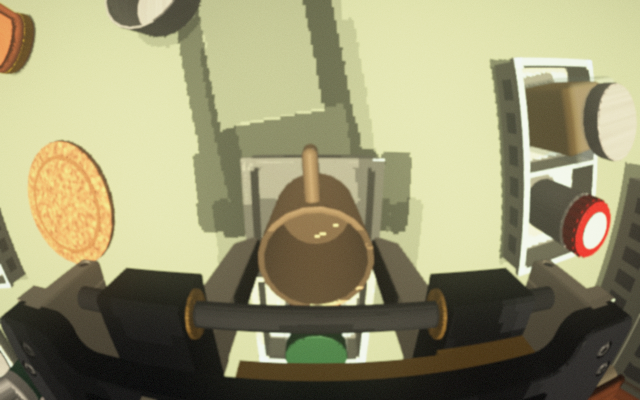

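>>> play_rows([
  {"slide": [0,0,0.3],"roll": 0,"fingers": -1},
  {"slide": [0,0,0.8],"roll": 0,"fingers": -1},
  {"slide": [0,0,0.8],"roll": 0,"fingers": -1},
  {"slide": [0,0,0.5],"roll": 0,"fingers": -1},
  {"slide": [0,0,0],"roll": 0,"fingers": -1},
])

```text
t: 6.12
tool_pos: [0.5625, 0.1373, 0.1255]
orientation: [0.013, 1.569, -0.013]
force: [0.4, -0.3, -3.3]
opening: 0.0665
```

>>> play_rows([
  {"slide": [0,-0.4,0],"roll": 0,"fingers": -1},
  {"slide": [-0.03,-0.8,0],"roll": 0,"fingers": -1},
  {"slide": [-0.03,-0.9,0],"roll": 0,"fingers": -1},
  {"slide": [-0.03,-0.9,0],"roll": 0,"fingers": -1},
  {"slide": [-0.03,-0.9,0],"roll": 0,"fingers": -1},
  {"slide": [-0.03,-0.9,0],"roll": 0,"fingers": -1},
  {"slide": [-0.03,-0.9,0],"roll": 0,"fingers": -1},
  {"slide": [-0.03,-0.9,0],"roll": 0,"fingers": -1},
  {"slide": [-0.03,-0.9,0],"roll": 0,"fingers": -1},
  {"slide": [0,-0.9,0],"roll": 0,"fingers": -1},
  {"slide": [0,-0.5,0],"roll": 0,"fingers": -1},
  {"slide": [0,0,0],"roll": 0,"fingers": -1},
  {"slide": [0,0,-0.7],"roll": 0,"fingers": -1},
  {"slide": [0,0,-0.7],"roll": 0,"fingers": -1},
  {"slide": [0,0,-0.3],"roll": 0,"fingers": -1},
  {"slide": [0,0,0],"roll": 0,"fingers": -1},
])

```text
t: 8.12
tool_pos: [0.5539, -0.1291, 0.0725]
orientation: [0.013, 1.572, -0.012]
force: [-0.3, -0.1, -2.3]
opening: 0.0667
```

```bash
python3 - <<'E'
from h import *
s,im=look('w3')
sc=robot.read_camera('scene')[:,:,::-1]
cv2.imwrite('pics/s3.png',cv2.resize(sc[90:310,130:460],None,fx=2.4,fy=2.4,interpolation=3))
E
```

```text
t 8.12 pos [ 0.5539 -0.1291  0.0725] yaw -0.91 x [-0.002  0.001 -1.   ] F [-0.3 -0.1 -2.3] open 0.0667
```

View pics/s3.png

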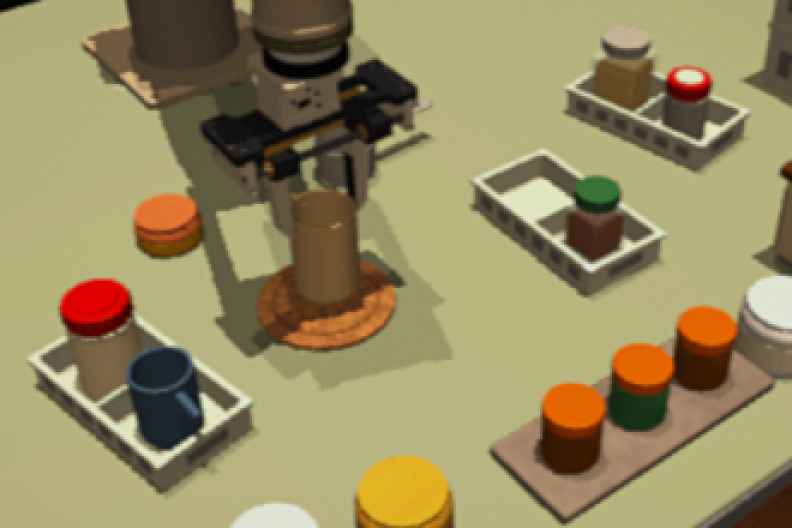

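>>> play_rows([
  {"slide": [0,0,-0.25],"roll": 0,"fingers": -1},
  {"slide": [0,0,-0.1],"roll": 0,"fingers": -1},
  {"slide": [0,0,-0.05],"roll": 0,"fingers": -1},
  {"slide": [0,0,-0.05],"roll": 0,"fingers": -1},
  {"slide": [0,0,0],"roll": 0,"fingers": -1},
])

```text
t: 8.85
tool_pos: [0.5544, -0.1299, 0.0596]
orientation: [0.013, 1.571, -0.013]
force: [0.8, -0.2, -1.5]
opening: 0.0661
```

>>> play_rows([
  {"slide": [0,0,-0.05],"roll": 0,"fingers": -1},
  {"slide": [0,0,0],"roll": 0,"fingers": -1},
])

```text
t: 9.1
tool_pos: [0.5544, -0.1299, 0.0581]
orientation: [0.013, 1.571, -0.013]
force: [-0.6, -1.0, -1.8]
opening: 0.0661
```

>>> play_rows([
  {"slide": [0,0,-0.03],"roll": 0,"fingers": -1},
  {"slide": [0,0,0],"roll": 0,"fingers": -1},
])

```text
t: 9.35
tool_pos: [0.5546, -0.1299, 0.0574]
orientation: [0.013, 1.571, -0.013]
force: [-0.5, 0.8, -2.5]
opening: 0.0663
```

>>> play_rows([
  {"slide": [0,0,-0.04],"roll": 0,"fingers": -1},
  {"slide": [0,0,0],"roll": 0,"fingers": -1},
])

```text
t: 9.6
tool_pos: [0.5551, -0.13, 0.0573]
orientation: [0.013, 1.569, -0.013]
force: [-2.0, 1.0, 4.8]
opening: 0.0664
```

>>> play_rows([
  {"slide": [0,0,-0.04],"roll": 0,"fingers": -1},
  {"slide": [0,0,0],"roll": 0,"fingers": -1},
])

```text
t: 9.85
tool_pos: [0.5557, -0.1301, 0.0573]
orientation: [0.013, 1.568, -0.013]
force: [-5.0, 2.6, 12.2]
opening: 0.066
```

>>> play_rows([
  {"slide": [0,0,0.05],"roll": 0,"fingers": -1},
  {"slide": [0,0,0],"roll": 0,"fingers": 1},
  {"slide": [0,0,0],"roll": 0,"fingers": 1},
  {"slide": [0,0,0],"roll": 0,"fingers": 1},
  {"slide": [0,0,0.4],"roll": 0,"fingers": 1},
  {"slide": [0,0,1],"roll": 0,"fingers": 1},
  {"slide": [0,0,1],"roll": 0,"fingers": 1},
  {"slide": [0,0,1],"roll": 0,"fingers": 1},
  {"slide": [0,0,0.9],"roll": 0,"fingers": 1},
])

```text
t: 10.98
tool_pos: [0.5549, -0.13, 0.1877]
orientation: [0.013, 1.569, -0.013]
force: [0.5, -0.4, 1.3]
opening: 0.0931
```

>>> play_rows([
  {"slide": [-0.16,1,0],"roll": 0.09,"fingers": 1},
  {"slide": [-0.16,1,0],"roll": 0.09,"fingers": 1},
  {"slide": [-0.17,1,0],"roll": 0.09,"fingers": 1},
  {"slide": [-0.17,1,0],"roll": 0.09,"fingers": 1},
  {"slide": [-0.17,1,0],"roll": 0.09,"fingers": 1},
  {"slide": [-0.17,1,0],"roll": 0.09,"fingers": 1},
  {"slide": [-0.17,1,0],"roll": 0.09,"fingers": 1},
  {"slide": [-0.17,1,0],"roll": 0.09,"fingers": 1},
  {"slide": [-0.17,1,0],"roll": 0.09,"fingers": 1},
  {"slide": [-0.17,1,0],"roll": 0.09,"fingers": 1},
  {"slide": [-0.17,1,0],"roll": 0.09,"fingers": 1},
  {"slide": [-0.17,1,0],"roll": 0.09,"fingers": 1},
  {"slide": [-0.17,1,0],"roll": 0.09,"fingers": 1},
  {"slide": [-0.17,1,0],"roll": 0.09,"fingers": 1},
  {"slide": [-0.17,1,0],"roll": 0.08,"fingers": 1},
  {"slide": [-0.17,1,0],"roll": 0.08,"fingers": 1},
  {"slide": [0,0,0],"roll": 0,"fingers": 1},
  {"slide": [0,0,0],"roll": 0,"fingers": 1},
])

```text
t: 13.22
tool_pos: [0.4737, 0.3497, 0.1859]
orientation: [-0.143, 1.566, 0.143]
force: [-0.1, -0.1, -0.9]
opening: 0.0927
```

```bash
python3 - <<'E'
from h import *
s,im=look('w4')
cv2.imwrite('pics/w4z.png',cv2.resize(im[125:305,250:390],None,fx=3.3,fy=3.3,interpolation=3))
sc=robot.read_camera('top')[:,:,::-1]
cv2.imwrite('pics/t4.png',cv2.resize(sc[130:290,150:520],None,fx=2.1,fy=2.1,interpolation=3))
E
```

```text
t 13.22 pos [0.4737 0.3497 0.1859] yaw 10.42 x [ 0. -0. -1.] F [-0.1 -0.1 -0.9] open 0.0927
```

View pics/w4z.png

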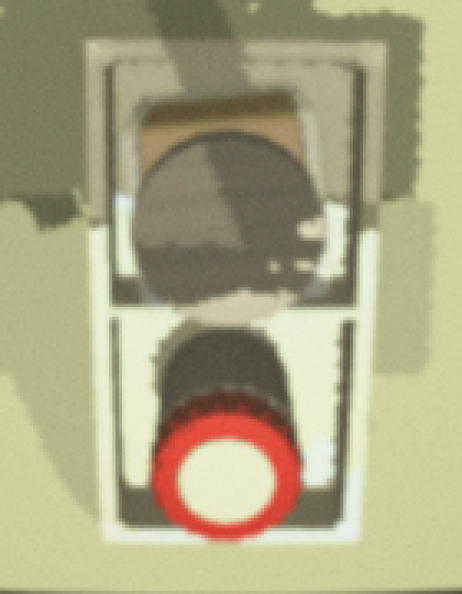

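View pics/t4.png

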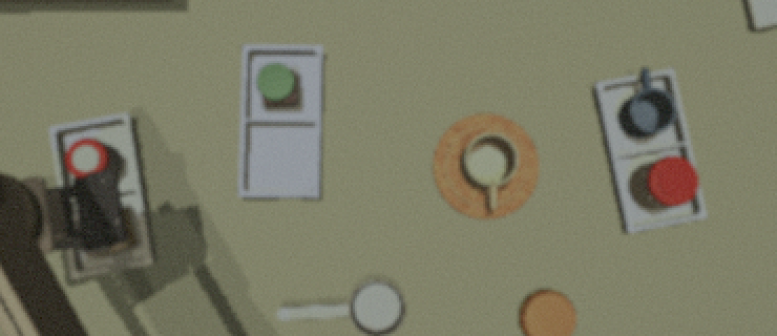

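```bash
python3 - <<'E'
from h import *
s=robot.read_state()
fitw(s,'can',3.3,250,125,[(358,542),(104,542),(85,38),(387,40)],(228,228),.104)
E
```

```text
can crate [0.4719 0.3552 0.1748] 10.01 [-2.7 -2.8 -3.6  1.7  2.6  3.2  3.6 -2.1]
obj [0.469  0.3514 0.104 ]
```

>>> play_rows([
  {"slide": [-0.16,0.06,-0.8],"roll": 0.2,"fingers": 1},
  {"slide": [0,0,-0.95],"roll": 0,"fingers": 1},
  {"slide": [0,0,-0.95],"roll": 0,"fingers": 1},
  {"slide": [0,0,-0.95],"roll": 0,"fingers": 1},
  {"slide": [0,0,-0.8],"roll": 0,"fingers": 1},
  {"slide": [0,0,-0.2],"roll": 0,"fingers": 1},
  {"slide": [0,0,0],"roll": 0,"fingers": 1},
  {"slide": [0,0,0],"roll": 0,"fingers": -1},
  {"slide": [0,0,0],"roll": 0,"fingers": -1},
  {"slide": [0,0,0],"roll": 0,"fingers": -1},
  {"slide": [0,0,0],"roll": 0,"fingers": -1},
])

```text
t: 14.7
tool_pos: [0.4689, 0.352, 0.0464]
orientation: [-0.165, 1.564, 0.165]
force: [-0.8, -0.6, 1.0]
opening: 0.0619
```

```bash
python3 - <<'E'
from h import *
s,im=look('w5')
E
```

```text
t 14.7 pos [0.4689 0.352  0.0464] yaw 12.02 x [ 0.001  0.    -1.   ] F [-0.8 -0.6  1. ] open 0.0619
```

View pics/w5.png

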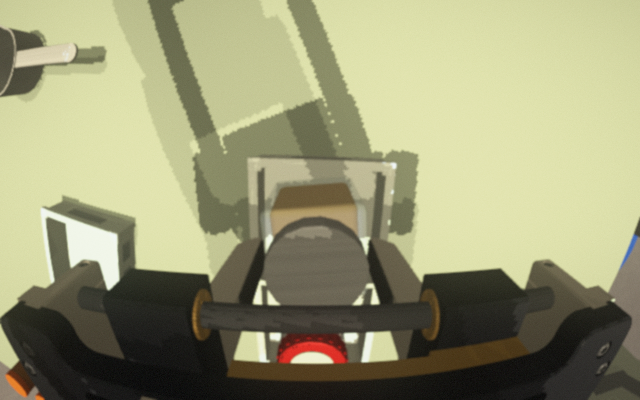

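>>> play_rows([
  {"slide": [0,0,0.3],"roll": 0,"fingers": -1},
  {"slide": [0,0,0.8],"roll": 0,"fingers": -1},
  {"slide": [0,0,0.8],"roll": 0,"fingers": -1},
  {"slide": [0,0,0.6],"roll": 0,"fingers": -1},
  {"slide": [0,0,0.2],"roll": 0,"fingers": -1},
  {"slide": [0.356,-0.5,0],"roll": -0.183,"fingers": -1},
  {"slide": [0.356,-0.9,0],"roll": -0.183,"fingers": -1},
  {"slide": [0.356,-0.9,0],"roll": -0.183,"fingers": -1},
  {"slide": [0.356,-0.9,0],"roll": -0.183,"fingers": -1},
  {"slide": [0.356,-0.9,0],"roll": -0.183,"fingers": -1},
  {"slide": [0.356,-0.9,0],"roll": -0.183,"fingers": -1},
  {"slide": [0.356,-0.9,0],"roll": -0.183,"fingers": -1},
  {"slide": [0.356,-0.9,0],"roll": -0.183,"fingers": -1},
  {"slide": [0.356,-0.45,0],"roll": -0.183,"fingers": -1},
  {"slide": [0,0,0],"roll": 0,"fingers": -1},
  {"slide": [0,0,0],"roll": 0,"fingers": -1},
])

```text
t: 16.75
tool_pos: [0.5644, 0.135, 0.1265]
orientation: [0.016, 1.572, -0.015]
force: [0.7, 0.5, -3.0]
opening: 0.0616
```

```bash
python3 - <<'E'
from h import *
s,im=look('w6')
sc=robot.read_camera('scene')[:,:,::-1]
cv2.imwrite('pics/s6.png',cv2.resize(sc[90:310,130:460],None,fx=2.4,fy=2.4,interpolation=3))
E
```

```text
t 16.75 pos [0.5644 0.135  0.1265] yaw -1.14 x [-0.001  0.    -1.   ] F [ 0.7  0.5 -3. ] open 0.0616
```

View pics/w6.png

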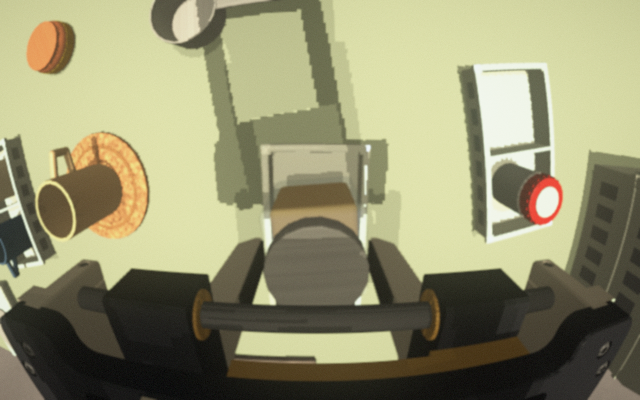

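View pics/s6.png

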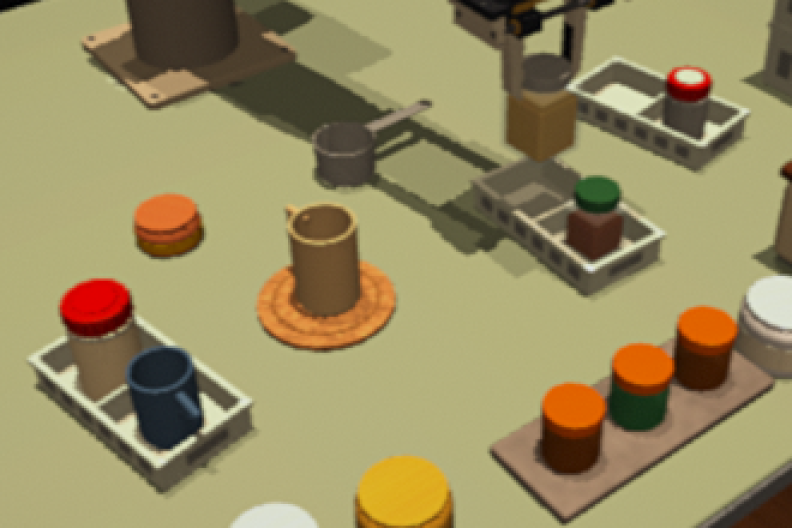

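>>> play_rows([
  {"slide": [0,0,-0.4],"roll": 0,"fingers": -1},
  {"slide": [0,0,-0.7],"roll": 0,"fingers": -1},
  {"slide": [0,0,-0.7],"roll": 0,"fingers": -1},
  {"slide": [0,0,-0.4],"roll": 0,"fingers": -1},
  {"slide": [0,0,-0.2],"roll": 0,"fingers": -1},
  {"slide": [0,0,0],"roll": 0,"fingers": -1},
  {"slide": [0,0,0],"roll": 0,"fingers": -1},
])

```text
t: 17.73
tool_pos: [0.5655, 0.1345, 0.0559]
orientation: [0.016, 1.569, -0.016]
force: [0.2, 0.1, -3.1]
opening: 0.0619
```

>>> play_rows([
  {"slide": [0,0,-0.06],"roll": 0,"fingers": -1},
  {"slide": [0,0,-0.06],"roll": 0,"fingers": -1},
  {"slide": [0,0,0],"roll": 0,"fingers": -1},
])

```text
t: 18.1
tool_pos: [0.5647, 0.1344, 0.0512]
orientation: [0.016, 1.571, -0.016]
force: [-0.2, 0.4, -3.0]
opening: 0.0621
```

>>> play_rows([
  {"slide": [0,0,-0.06],"roll": 0,"fingers": -1},
  {"slide": [0,0,-0.05],"roll": 0,"fingers": -1},
  {"slide": [0,0,-0.03],"roll": 0,"fingers": -1},
  {"slide": [0,0,0],"roll": 0,"fingers": -1},
])

```text
t: 18.6
tool_pos: [0.5647, 0.1344, 0.047]
orientation: [0.016, 1.571, -0.016]
force: [1.1, -0.2, -2.3]
opening: 0.062
```

>>> play_rows([
  {"slide": [0,0,-0.04],"roll": 0,"fingers": -1},
  {"slide": [0,0,0],"roll": 0,"fingers": -1},
])

```text
t: 18.85
tool_pos: [0.5652, 0.1344, 0.0465]
orientation: [0.016, 1.57, -0.016]
force: [-2.7, -1.0, 1.3]
opening: 0.0618
```

>>> play_rows([
  {"slide": [0,0,0],"roll": 0,"fingers": 1},
  {"slide": [0,0,0],"roll": 0,"fingers": 1},
  {"slide": [0,0,0],"roll": 0,"fingers": 1},
  {"slide": [0,0,0.4],"roll": 0,"fingers": 1},
  {"slide": [0,0,1],"roll": 0,"fingers": 1},
  {"slide": [0,0,1],"roll": 0,"fingers": 1},
  {"slide": [0,0,1],"roll": 0,"fingers": 1},
  {"slide": [0,0,1],"roll": 0,"fingers": 1},
  {"slide": [0,0,0.25],"roll": 0,"fingers": 1},
  {"slide": [0,0,0],"roll": 0,"fingers": 1},
])

```text
t: 20.1
tool_pos: [0.5651, 0.1344, 0.1857]
orientation: [0.016, 1.57, -0.016]
force: [0.0, -0.5, -0.3]
opening: 0.0934
```

```bash
python3 - <<'E'
from h import *
s,im=look('w7')
cv2.imwrite('pics/w7z.png',cv2.resize(im[125:305,250:390],None,fx=3.3,fy=3.3,interpolation=3))
E
```

```text
t 20.1 pos [0.5651 0.1344 0.1857] yaw -1.17 x [ 0.001  0.    -1.   ] F [ 0.  -0.5 -0.3] open 0.0934
```

View pics/w7z.png

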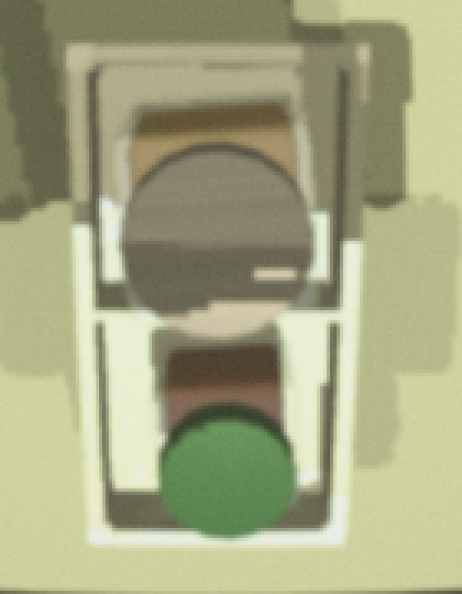

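>>> play_rows([
  {"slide": [-0.08,-1,0],"roll": 0.09,"fingers": 1},
  {"slide": [-0.08,-1,0],"roll": 0.09,"fingers": 1},
  {"slide": [-0.08,-1,0],"roll": 0.09,"fingers": 1},
  {"slide": [-0.08,-1,0],"roll": 0.09,"fingers": 1},
  {"slide": [-0.08,-1,0],"roll": 0.09,"fingers": 1},
  {"slide": [-0.08,-1,0],"roll": 0.09,"fingers": 1},
  {"slide": [-0.08,-1,0],"roll": 0.09,"fingers": 1},
  {"slide": [-0.08,-1,0],"roll": 0.09,"fingers": 1},
  {"slide": [-0.08,-1,0],"roll": 0.09,"fingers": 1},
  {"slide": [-0.08,-1,0],"roll": 0.09,"fingers": 1},
  {"slide": [-0.08,-1,0],"roll": 0.09,"fingers": 1},
  {"slide": [-0.08,-1,0],"roll": 0.09,"fingers": 1},
  {"slide": [-0.08,-1,0],"roll": 0.09,"fingers": 1},
  {"slide": [-0.08,-1,0],"roll": 0.09,"fingers": 1},
  {"slide": [-0.08,-1,0],"roll": 0.08,"fingers": 1},
  {"slide": [-0.08,-1,0],"roll": 0.08,"fingers": 1},
  {"slide": [0,0,0],"roll": 0,"fingers": 1},
  {"slide": [0,0,0],"roll": 0,"fingers": 1},
])

```text
t: 22.4
tool_pos: [0.5259, -0.3447, 0.1839]
orientation: [-0.138, 1.568, 0.141]
force: [0.4, 0.6, -0.4]
opening: 0.093
```

```bash
python3 - <<'E'
from h import *
s,im=look('w8')
cv2.imwrite('pics/w8z.png',cv2.resize(im[125:305,250:390],None,fx=3.3,fy=3.3,interpolation=3))
E
```

```text
t 22.4 pos [ 0.5259 -0.3447  0.1839] yaw 10.18 x [-0.002  0.002 -1.   ] F [ 0.4  0.6 -0.4] open 0.093
```

View pics/w8z.png

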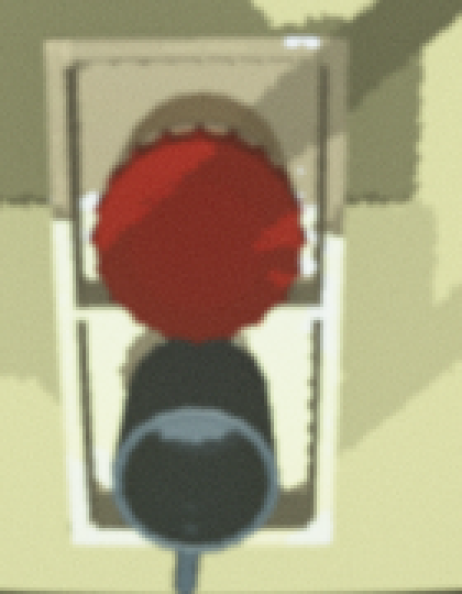

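```bash
python3 - <<'E'
from h import *
s=robot.read_state()
fitw(s,'mug',3.3,250,125,[(331,543),(73,543),(44,40),(350,40)],(199,234),.104)
E
```

```text
mug crate [ 0.5261 -0.3512  0.1797] 10.29 [-2.3 -3.5 -3.2  2.3  2.5  3.8  3.  -2.6]
obj [ 0.5241 -0.3501  0.104 ]
```

>>> play_rows([
  {"slide": [-0.06,-0.18,-0.8],"roll": 0,"fingers": 1},
  {"slide": [0,0,-0.95],"roll": 0,"fingers": 1},
  {"slide": [0,0,-0.95],"roll": 0,"fingers": 1},
  {"slide": [0,0,-0.95],"roll": 0,"fingers": 1},
  {"slide": [0,0,-0.65],"roll": 0,"fingers": 1},
  {"slide": [0,0,-0.2],"roll": 0,"fingers": 1},
  {"slide": [0,0,0],"roll": 0,"fingers": 1},
  {"slide": [0,0,0],"roll": 0,"fingers": -1},
  {"slide": [0,0,0],"roll": 0,"fingers": -1},
  {"slide": [0,0,0],"roll": 0,"fingers": -1},
  {"slide": [0,0,0],"roll": 0,"fingers": -1},
])

```text
t: 23.82
tool_pos: [0.5248, -0.3512, 0.0508]
orientation: [-0.14, 1.566, 0.139]
force: [-1.0, 1.1, 0.5]
opening: 0.0603
```

```bash
python3 - <<'E'
from h import *
s,im=look('w9')
E
```

```text
t 23.82 pos [ 0.5248 -0.3512  0.0508] yaw 10.19 x [ 0. -0. -1.] F [-1.   1.1  0.5] open 0.0603
```

View pics/w9.png

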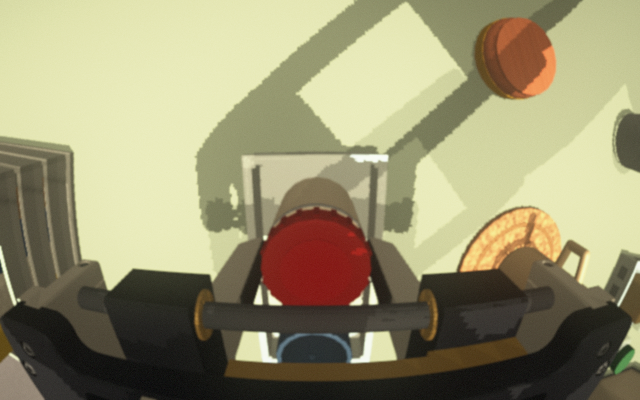

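>>> play_rows([
  {"slide": [0,0,0.3],"roll": 0,"fingers": -1},
  {"slide": [0,0,0.8],"roll": 0,"fingers": -1},
  {"slide": [0,0,0.9],"roll": 0,"fingers": -1},
  {"slide": [0,0,0.9],"roll": 0,"fingers": -1},
  {"slide": [0,0,0.9],"roll": 0,"fingers": -1},
  {"slide": [0,0,0.7],"roll": 0,"fingers": -1},
  {"slide": [0,0,0.2],"roll": 0,"fingers": -1},
  {"slide": [0,0.4,0],"roll": 0,"fingers": -1},
  {"slide": [0,0.8,0],"roll": 0,"fingers": -1},
  {"slide": [0,1,0],"roll": 0,"fingers": -1},
  {"slide": [0,1,0],"roll": 0,"fingers": -1},
  {"slide": [0,1,0],"roll": 0,"fingers": -1},
  {"slide": [0,1,0],"roll": 0,"fingers": -1},
  {"slide": [0,1,0],"roll": 0,"fingers": -1},
  {"slide": [0,1,0],"roll": 0,"fingers": -1},
  {"slide": [0,1,0],"roll": 0,"fingers": -1},
  {"slide": [0,1,0],"roll": 0,"fingers": -1},
  {"slide": [0,1,0],"roll": 0,"fingers": -1},
  {"slide": [0,1,0],"roll": 0,"fingers": -1},
])

```text
t: 26.25
tool_pos: [0.5232, -0.0132, 0.1897]
orientation: [-0.139, 1.569, 0.141]
force: [0.1, -0.0, -2.4]
opening: 0.0607
```

>>> play_rows([
  {"slide": [-0.15,1,0],"roll": 0,"fingers": -1},
  {"slide": [-0.15,1,0],"roll": 0,"fingers": -1},
  {"slide": [-0.15,1,0],"roll": 0,"fingers": -1},
  {"slide": [-0.15,1,0],"roll": 0,"fingers": -1},
  {"slide": [-0.15,1,0],"roll": 0,"fingers": -1},
  {"slide": [-0.15,1,0],"roll": 0,"fingers": -1},
  {"slide": [-0.15,1,0],"roll": 0,"fingers": -1},
  {"slide": [-0.15,1,0],"roll": 0,"fingers": -1},
  {"slide": [-0.15,1,0],"roll": 0,"fingers": -1},
  {"slide": [-0.15,1,0],"roll": 0,"fingers": -1},
  {"slide": [-0.15,1,0],"roll": 0,"fingers": -1},
  {"slide": [-0.15,0.8,0],"roll": 0,"fingers": -1},
  {"slide": [0,0.4,0],"roll": 0,"fingers": -1},
  {"slide": [0,0,0],"roll": 0,"fingers": -1},
  {"slide": [0,0,0],"roll": 0,"fingers": -1},
])

```text
t: 28.12
tool_pos: [0.4706, 0.3502, 0.191]
orientation: [-0.14, 1.567, 0.139]
force: [-0.4, -0.2, -1.9]
opening: 0.0608
```

```bash
python3 - <<'E'
from h import *
s,im=look('w10')
E
```

```text
t 28.12 pos [0.4706 0.3502 0.191 ] yaw 10.17 x [-0.    -0.001 -1.   ] F [-0.4 -0.2 -1.9] open 0.0608
```

View pics/w10.png

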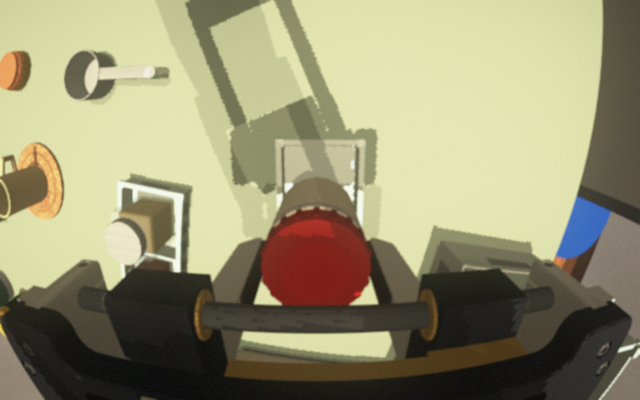

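>>> play_rows([
  {"slide": [0,0.11,-0.4],"roll": 0,"fingers": -1},
  {"slide": [0,0,-0.8],"roll": 0,"fingers": -1},
  {"slide": [0,0,-0.9],"roll": 0,"fingers": -1},
  {"slide": [0,0,-0.9],"roll": 0,"fingers": -1},
  {"slide": [0,0,-0.7],"roll": 0,"fingers": -1},
  {"slide": [0,0,-0.4],"roll": 0,"fingers": -1},
  {"slide": [0,0,-0.17],"roll": 0,"fingers": -1},
  {"slide": [0,0,0],"roll": 0,"fingers": -1},
  {"slide": [0,0,0],"roll": 0,"fingers": -1},
])

```text
t: 29.3
tool_pos: [0.4713, 0.3547, 0.0644]
orientation: [-0.139, 1.565, 0.14]
force: [0.4, 0.6, -2.2]
opening: 0.0606
```

>>> play_rows([
  {"slide": [0,0,-0.06],"roll": 0,"fingers": -1},
  {"slide": [0,0,-0.06],"roll": 0,"fingers": -1},
  {"slide": [0,0,-0.06],"roll": 0,"fingers": -1},
  {"slide": [0,0,-0.04],"roll": 0,"fingers": -1},
  {"slide": [0,0,0],"roll": 0,"fingers": -1},
])

```text
t: 29.92
tool_pos: [0.4705, 0.3542, 0.0565]
orientation: [-0.14, 1.567, 0.14]
force: [0.5, -0.3, -2.8]
opening: 0.0604
```

>>> play_rows([
  {"slide": [0,0,-0.06],"roll": 0,"fingers": -1},
  {"slide": [0,0,-0.06],"roll": 0,"fingers": -1},
  {"slide": [0,0,-0.04],"roll": 0,"fingers": -1},
  {"slide": [0,0,0],"roll": 0,"fingers": -1},
])

```text
t: 30.42
tool_pos: [0.4705, 0.3542, 0.0518]
orientation: [-0.14, 1.567, 0.14]
force: [0.3, 0.4, -2.1]
opening: 0.0605
```

>>> play_rows([
  {"slide": [0,0,-0.04],"roll": 0,"fingers": -1},
  {"slide": [0,0,0],"roll": 0,"fingers": -1},
])

```text
t: 30.68
tool_pos: [0.4707, 0.3543, 0.0508]
orientation: [-0.14, 1.566, 0.14]
force: [0.9, 0.7, -1.0]
opening: 0.0607
```

>>> play_rows([
  {"slide": [0,0,-0.03],"roll": 0,"fingers": -1},
  {"slide": [0,0,0],"roll": 0,"fingers": -1},
])

```text
t: 30.92
tool_pos: [0.4711, 0.3545, 0.0507]
orientation: [-0.14, 1.565, 0.14]
force: [-2.5, -1.1, 5.7]
opening: 0.0607
```

>>> play_rows([
  {"slide": [0,0,0.02],"roll": 0,"fingers": -1},
  {"slide": [0,0,0],"roll": 0,"fingers": 1},
  {"slide": [0,0,0],"roll": 0,"fingers": 1},
  {"slide": [0,0,0],"roll": 0,"fingers": 1},
  {"slide": [0,0,0.4],"roll": 0,"fingers": 1},
  {"slide": [0,0,1],"roll": 0,"fingers": 1},
  {"slide": [0,0,1],"roll": 0,"fingers": 1},
  {"slide": [0,0,1],"roll": 0,"fingers": 1},
  {"slide": [0,0,1],"roll": 0,"fingers": 1},
  {"slide": [0,0,0.1],"roll": 0,"fingers": 1},
  {"slide": [0,0,0],"roll": 0,"fingers": 1},
])

```text
t: 32.3
tool_pos: [0.4706, 0.3542, 0.1853]
orientation: [-0.14, 1.566, 0.14]
force: [0.3, -0.8, -0.4]
opening: 0.093
```

```bash
python3 - <<'E'
from h import *
s,im=look('w11')
cv2.imwrite('pics/w11z.png',cv2.resize(im[125:305,250:390],None,fx=3.3,fy=3.3,interpolation=3))
E
```

```text
t 32.3 pos [0.4706 0.3542 0.1853] yaw 10.2 x [ 0.  0. -1.] F [ 0.3 -0.8 -0.4] open 0.093
```

View pics/w11z.png

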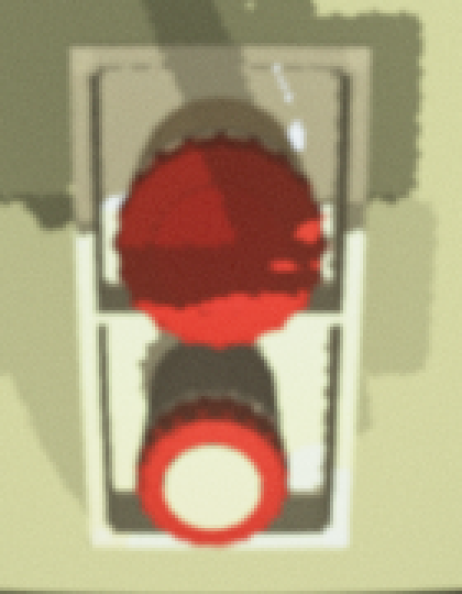

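>>> play_rows([
  {"slide": [0.175,-1,0],"roll": -0.088,"fingers": 1},
  {"slide": [0.175,-1,0],"roll": -0.088,"fingers": 1},
  {"slide": [0.175,-1,0],"roll": -0.088,"fingers": 1},
  {"slide": [0.175,-1,0],"roll": -0.088,"fingers": 1},
  {"slide": [0.175,-1,0],"roll": -0.088,"fingers": 1},
  {"slide": [0.175,-1,0],"roll": -0.088,"fingers": 1},
  {"slide": [0.175,-1,0],"roll": -0.088,"fingers": 1},
  {"slide": [0.175,-1,0],"roll": -0.088,"fingers": 1},
  {"slide": [0.175,-1,0],"roll": -0.088,"fingers": 1},
  {"slide": [0.175,-1,0],"roll": -0.088,"fingers": 1},
  {"slide": [0.175,-1,0],"roll": -0.088,"fingers": 1},
  {"slide": [0.175,-1,0],"roll": -0.088,"fingers": 1},
  {"slide": [0.175,-1,0],"roll": -0.088,"fingers": 1},
  {"slide": [0.175,-1,0],"roll": -0.088,"fingers": 1},
  {"slide": [0.175,-1,0],"roll": -0.088,"fingers": 1},
  {"slide": [0.175,-1,0],"roll": -0.088,"fingers": 1},
  {"slide": [0,-0.15,0],"roll": 0,"fingers": 1},
  {"slide": [0,0,0],"roll": 0,"fingers": 1},
  {"slide": [0,0,0],"roll": 0,"fingers": 1},
])

```text
t: 34.72
tool_pos: [0.5544, -0.1292, 0.185]
orientation: [0.014, 1.571, -0.013]
force: [0.4, -0.3, 0.4]
opening: 0.0931
```

```bash
python3 - <<'E'
from h import *
s,im=look('w12')
cv2.imwrite('pics/w12z.png',cv2.resize(im[125:305,250:390],None,fx=3.3,fy=3.3,interpolation=3))
E
```

```text
t 34.73 pos [ 0.5544 -0.1292  0.185 ] yaw -1.01 x [-0.001  0.001 -1.   ] F [ 0.4 -0.3  0.4] open 0.0931
```

View pics/w12z.png

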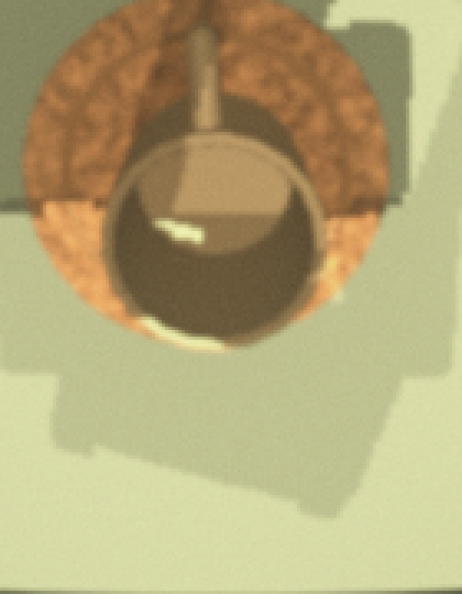

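>>> play_rows([
  {"slide": [0.02,-0.03,-0.8],"roll": 0,"fingers": 1},
  {"slide": [0,0,-0.95],"roll": 0,"fingers": 1},
  {"slide": [0,0,-0.95],"roll": 0,"fingers": 1},
  {"slide": [0,0,-0.9],"roll": 0,"fingers": 1},
  {"slide": [0,0,-0.5],"roll": 0,"fingers": 1},
  {"slide": [0,0,-0.15],"roll": 0,"fingers": 1},
  {"slide": [0,0,0],"roll": 0,"fingers": 1},
  {"slide": [0,0,0],"roll": 0,"fingers": -1},
  {"slide": [0,0,0],"roll": 0,"fingers": -1},
  {"slide": [0,0,0],"roll": 0,"fingers": -1},
  {"slide": [0,0,0],"roll": 0,"fingers": -1},
])

```text
t: 36.15
tool_pos: [0.5556, -0.1311, 0.0584]
orientation: [0.015, 1.57, -0.015]
force: [0.0, 1.7, 2.8]
opening: 0.0659
```

>>> play_rows([
  {"slide": [0,0,0.3],"roll": 0,"fingers": -1},
  {"slide": [0,0,0.8],"roll": 0,"fingers": -1},
  {"slide": [0,0,0.8],"roll": 0,"fingers": -1},
  {"slide": [0,0,0.5],"roll": 0,"fingers": -1},
  {"slide": [0,0,0.1],"roll": 0,"fingers": -1},
  {"slide": [-0.11,-0.5,0],"roll": 0.155,"fingers": -1},
  {"slide": [-0.11,-0.9,0],"roll": 0.155,"fingers": -1},
  {"slide": [-0.11,-0.9,0],"roll": 0.155,"fingers": -1},
  {"slide": [-0.11,-0.9,0],"roll": 0.155,"fingers": -1},
  {"slide": [-0.11,-0.9,0],"roll": 0.155,"fingers": -1},
  {"slide": [-0.11,-0.9,0],"roll": 0.155,"fingers": -1},
  {"slide": [-0.11,-0.9,0],"roll": 0.155,"fingers": -1},
  {"slide": [-0.11,-0.9,0],"roll": 0.155,"fingers": -1},
  {"slide": [-0.11,-0.5,0],"roll": 0.155,"fingers": -1},
  {"slide": [0,0,0],"roll": 0,"fingers": -1},
  {"slide": [0,0,0],"roll": 0,"fingers": -1},
])

```text
t: 38.15
tool_pos: [0.5253, -0.3492, 0.1321]
orientation: [-0.137, 1.567, 0.139]
force: [0.5, -0.0, -2.4]
opening: 0.0661
```

```bash
python3 - <<'E'
from h import *
s,im=look('w13')
E
```

```text
t 38.15 pos [ 0.5253 -0.3492  0.1321] yaw 10.07 x [-0.001  0.001 -1.   ] F [ 0.5 -0.  -2.4] open 0.0661
```

View pics/w13.png

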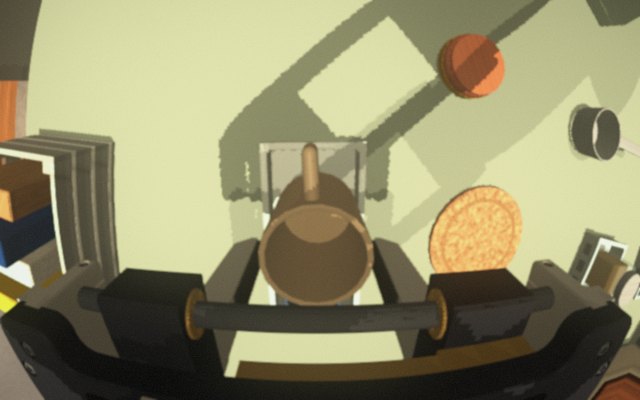

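>>> play_rows([
  {"slide": [0,-0.04,-0.4],"roll": 0,"fingers": -1},
  {"slide": [0,0,-0.7],"roll": 0,"fingers": -1},
  {"slide": [0,0,-0.6],"roll": 0,"fingers": -1},
  {"slide": [0,0,-0.35],"roll": 0,"fingers": -1},
  {"slide": [0,0,-0.15],"roll": 0,"fingers": -1},
  {"slide": [0,0,0],"roll": 0,"fingers": -1},
  {"slide": [0,0,0],"roll": 0,"fingers": -1},
])

```text
t: 39.08
tool_pos: [0.5261, -0.3518, 0.0679]
orientation: [-0.139, 1.565, 0.137]
force: [0.7, -0.4, -2.3]
opening: 0.066
```

>>> play_rows([
  {"slide": [0,0,-0.06],"roll": 0,"fingers": -1},
  {"slide": [0,0,-0.06],"roll": 0,"fingers": -1},
  {"slide": [0,0,-0.06],"roll": 0,"fingers": -1},
  {"slide": [0,0,-0.06],"roll": 0,"fingers": -1},
  {"slide": [0,0,0],"roll": 0,"fingers": -1},
])

```text
t: 39.7
tool_pos: [0.5253, -0.3512, 0.0594]
orientation: [-0.138, 1.567, 0.139]
force: [-0.2, -0.4, -3.0]
opening: 0.0663
```

>>> play_rows([
  {"slide": [0,0,-0.06],"roll": 0,"fingers": -1},
  {"slide": [0,0,-0.05],"roll": 0,"fingers": -1},
  {"slide": [0,0,-0.03],"roll": 0,"fingers": -1},
  {"slide": [0,0,0],"roll": 0,"fingers": -1},
])

```text
t: 40.2
tool_pos: [0.5255, -0.3513, 0.0554]
orientation: [-0.138, 1.566, 0.138]
force: [0.0, 0.2, -1.9]
opening: 0.0661
```

>>> play_rows([
  {"slide": [0,0,-0.04],"roll": 0,"fingers": -1},
  {"slide": [0,0,0],"roll": 0,"fingers": -1},
])

```text
t: 40.45
tool_pos: [0.5257, -0.3514, 0.0545]
orientation: [-0.138, 1.566, 0.138]
force: [0.1, -0.4, -1.8]
opening: 0.0659
```

>>> play_rows([
  {"slide": [0,0,-0.04],"roll": 0,"fingers": -1},
  {"slide": [0,0,0],"roll": 0,"fingers": -1},
])

```text
t: 40.7
tool_pos: [0.5262, -0.3514, 0.0544]
orientation: [-0.139, 1.565, 0.138]
force: [-0.8, 2.9, 5.4]
opening: 0.0656
```

>>> play_rows([
  {"slide": [0,0,0.02],"roll": 0,"fingers": -1},
  {"slide": [0,0,0],"roll": 0,"fingers": 1},
  {"slide": [0,0,0],"roll": 0,"fingers": 1},
  {"slide": [0,0,0],"roll": 0,"fingers": 1},
  {"slide": [0,0,0.4],"roll": 0,"fingers": 1},
  {"slide": [0,0,1],"roll": 0,"fingers": 1},
  {"slide": [0,0,1],"roll": 0,"fingers": 1},
  {"slide": [0,0,1],"roll": 0,"fingers": 1},
  {"slide": [0,0,1],"roll": 0,"fingers": 1},
  {"slide": [0,0,1],"roll": 0,"fingers": 1},
  {"slide": [0,0,0],"roll": 0,"fingers": 1},
  {"slide": [0,0,0],"roll": 0,"fingers": 1},
])

```text
t: 42.2
tool_pos: [0.5253, -0.3512, 0.2153]
orientation: [-0.138, 1.567, 0.138]
force: [0.2, 0.9, -0.4]
opening: 0.093
```

```bash
python3 - <<'E'
from h import *
s,im=look('w14')
sc=robot.read_camera('scene')[:,:,::-1]
cv2.imwrite('pics/s14.png',cv2.resize(sc[90:310,130:460],None,fx=2.4,fy=2.4,interpolation=3))
E
```

```text
t 42.2 pos [ 0.5253 -0.3512  0.2153] yaw 10.09 x [-0.  0. -1.] F [ 0.2  0.9 -0.4] open 0.093
```

View pics/w14.png

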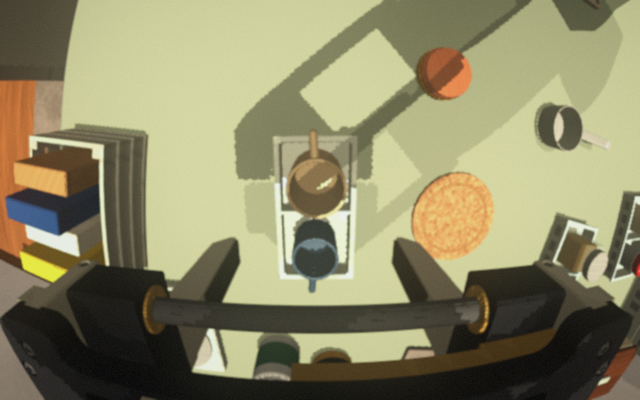

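View pics/s14.png

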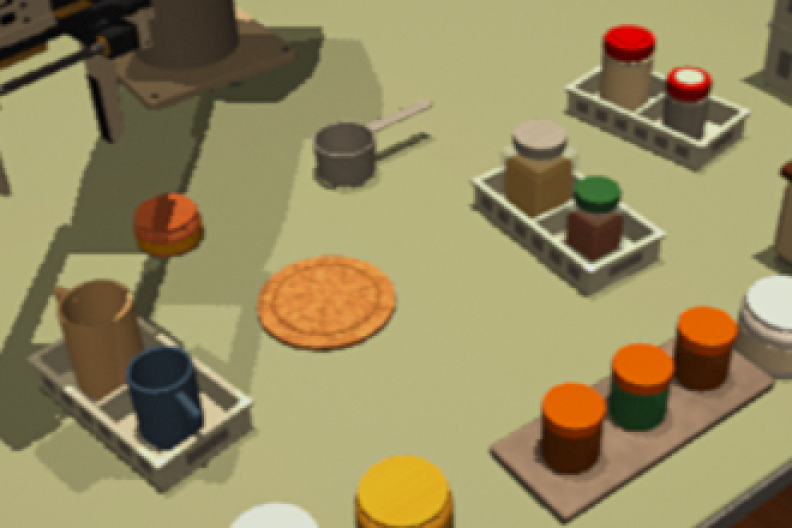

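The pictures show the jar, canister and mug each standing upright in the right front compartment. The trivet is empty and the small ones look unmoved.

```bash
python3 -c "
from plant import robot
print(robot.close_job())"
```

```text
the job is handed in; nothing more can be done
None
```

All three large pieces are back in the front compartments of their own crates, standing upright and let go. I handed the job in at about 42 s.

- **Moves:** I set the mug down on the trivet. The jar then went to the jar crate, the canister to the canister crate, and last the mug to the mug crate with its handle towards the robot. Each piece was lowered in small steps until the force reading showed contact. The highest reading was about 12 N, setting the mug on the trivet.
- **Last checks:** The wrist picture after each release and the final scene picture show the three upright and clear of the crate walls. The trivet is empty, the small jar, canister and mug look unmoved, and the gripper is open above everything.
- **Disagreement:** The top and wrist cameras differed by 2–5 mm, and the crate rims measured 3–5% too large in both. I relied on the wrist readings and crate centres, so this was well within the compartments' clearance and no placement had to be redone.

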